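# Hang the wet plate frame on the drop-latch drip peg

## Robot

A 6-joint arm with a two-finger parallel gripper is mounted at the origin on the work surface. World frame = base frame: x ahead of the robot, y to its left, z up, the work surface at z = 0. Lengths are in m, angles in rad, forces in N, time in s.
With the tool pointing down it reaches from about 0.225 to 0.875 m from the base axis. Payload 3.4 kg.
Tool frame: the origin (TCP) lies between the finger pads; the fingertips stand 8 mm ahead of it and the grasp point (between the pads) lies 11 mm behind it; z points along the fingers, y is the line along which they close (so a half turn about z gives the same grasp; the last joint's range is limited). The gripper opens to 85 mm and grips with 20 to 120 N. Pads are 22 mm wide; open, the fingers measure 114 mm over their backs; the gripper's body (76 mm by 85 mm) begins 54 mm behind the grasp point. The pads swing forward as they close: fully open they stand 13 mm farther back than shut.
Start: joints at [-1.363, 0.276, 1.505, -0, 1.361, -0.121], TCP at [0.186, -0.544, 0.206] pointing down, gripper open.
Joint ranges: [-2.89, 2.89], [-0.75, 2.08], [0.22, 2.7], [-1.18, 4.32], [0.11, 2.71], [-2.7, 2.7]. Speed limits (rad/s): [2.57, 2.57, 3.14, 3.14, 3.14, 3.14].

## Interface

Orientations are given as a unit quaternion [w, x, y, z].
In Python, from rig import manip, optics, finder gives the robot as it stands.
- The arm moves only by the tool servo_tool, never from a script. Its argument "increments" is a list of rows, each a list of 7 numbers: the shift along the tool's x, y, z in cm, then the turn, a rotation vector about the tool's x, y, z in degrees, then the closure, from -1 (fully open) to 1 (shut). In form: [[x, y, z, rx, ry, rz, gripper], ...]. A call has exactly 5 rows; each row shifts and turns the commanded pose from where the row before left it, along the tool's axes as they then stand; what a row does not reach is not made up. A row lasts 1/10 s, in which the tool goes at most 50 mm and 8.59 degrees, less where a joint would pass 70% of its speed; a pose out of reach is approached as far as the arm can. A call is refused whole if a number of a shift passes 5 or a number of a turn 8.59, either way. A call with a gripper value outside its range is refused whole. The fingers move at their own pace and stop on an object; "squeeze" is the grip in N (left out, the last holds). Time passes only in rows, so rows that do not move let the fingers close, or fill a call up. It gives the time, the measured TCP pose, the force, the opening and the grip force at its end, in the units of the state.
- manip.get_state(): the state, without advancing time (a new reading comes with each control period).
- optics.get_image(name): name is "scene" or "top" or "wrist"; returns the picture (384x512x3 uint8, red, green, blue); there is no depth.
- optics.get_calibration(name): a dict with "fov_y" (degrees; the focal length in pixels is half the picture's height over the tangent of half this angle, whatever the lens; pixels are square), "cx", "cy" (the principal point, pixels), "world_to_cam" (4x4, takes a point from world to camera coordinates). Camera axes: x right, y down, z forward; pixel columns grow to the right and rows downward; lengths in m; the calibration is good to about 2 mm. A picture is of the moment at which its call begins: read the wrist's pose just before it. get_calibration takes no time and is no camera call; for the wrist camera it gives the pose at the moment of the call.
- manip.sign_off(): hands the job in; it is judged then, once.
Trained networks look in the newest picture that a camera, given by its name, has taken for a name from the list of things; names that differ only in an ending like _2 or _b are one class to them, and where a whole thing is asked for, a point or a joint stands for the part that bears it (a point fixed in the world has none). Each returns a list of dicts, best first, with "p" (0 to 1); they miss things now and then, are a little off and sometimes report something else, mostly with a low value. They report only what shows in the picture. A call takes as long as a camera call. They do not tell look-alikes from the thing itself.
- finder.silhouettes(label, camera): "region" (384x512 bool, what is visible of it) and "box" ([centre column, centre row, width, height] in pixels, round what is visible of it).
- finder.tip_of(label, camera): "at" ([column, row] in pixels: a listed point, or the origin of a listed thing).
The state is a dict: "clock": time; "qpos": joint angles; "qd": joint speeds; "effort": joint torques, N m; "position": TCP position; "ee_rot": TCP orientation; "contact_force": force on the tool from outside, world axes, zero at the start; "moment": the same for the moment, N m; "width": finger opening in m; "gripper_force": force on a finger pad.
Only numpy, scipy, OpenCV 4.12 (cv2) and the standard library are available. Lean on these libraries where they do the work, as an engineer would, in place of code of your own. Each camera call takes 0.05 s, during which the arm holds its last target. There are 200 camera calls.

## Task

Take the blue frame that holds the amber glass plate out of the wooden rack and hang it to drain on the peg of the drip stand: bring the eye at the frame's top centre up under the orange drop flap to raise it, slide the eye along the peg until the flap falls fully shut behind it, then let go so that the frame hangs freely and still. The peg is clamped at a different height each time, so feel for the flap. Leave the white empty frame, the jar, the red beaker and the brush where they are.

Things in the scene. Friction and masses are not known exactly. Their poses are not given: they have to be found in the camera images.
- stand: Drip stand, fixed, yaw varies. Origin on the table at the post's axis; its +y axis is the way the level peg points. Base 140 x 130 x 12 mm; post 22 mm square, top at 257 mm. Black bracket, 34 mm square, clamped firmly on the post so that the peg's axis is 190 to 235 mm above the table: varies, not reported, to be felt or seen. Below, y = distance from the post's axis.
- peg_foot (a point): Point on the table straight below the peg's free end (stand's x = 0, y = 85 mm). The peg is a round steel bar, 10 mm diameter, from the bracket's face at y = 17 mm to y = 85 mm.
- flap_foot (a point): Point on the table straight below the middle of the flap's overhang (y = 97 mm). Orange flap, 36 mm wide, hinged at y = 24 mm, 32 mm above the peg's axis. Shut, its flat 5 mm tab covers y = 70 to 108 mm, underside 7 mm above the peg's axis. A wall at the tab's inner edge (y = 70 to 77) rises to an arm back to the hinge; free space for the eye y = 33 to 70 mm, up to 28 mm above the axis.
- flap (a joint): Orange gravity flap on the peg, about 220 g: 0 rad shut (lower stop), grows as the tab rises, up to 0.9. It takes 1 to 2 N to lift at the tab and falls shut by itself. Pushing the tab's end towards the post only jams it: lift it from below.
- plate_frame: Blue frame with an amber glass plate, loose, 0.22 to 0.37 kg, 10 mm thick. Origin: centre of underside; x along its 170 mm width, y through its thickness, z up; symmetric. Frame 112 mm high; on top two ears to grip at x = -72 and +72 mm, each 24 mm wide, z = 112 to 155 mm, and the eye in the middle (x = 0). It stands upright in a rack slot, underside 12 mm above the table.
- plate_frame_eye (a point): Centre of the underside of the bar closing the top of the blue frame's eye, 147 mm above the frame's underside: it comes to rest on the peg. Bar 8 mm high (top at 155 mm), 40 mm along x, 10 mm thick. The hole below it runs through along y, 24 mm wide and 22 mm high (z = 125 to 147 mm).
- rack: Wooden rack, fixed, yaw varies, 150 x 150 mm, board 12 mm thick. Origin: centre of its underside on the table. Two slots along its x axis at y = -40 and +40 mm, 13 mm wide between walls that rise to 52 mm above the table. Blue frame in one, white in the other.
- empty_frame: White frame of the same shape, without a plate, 0.2 kg, loose, in the other slot; origin and axes as the blue one. Leave it alone.
- bottle: Amber jar with blue cap, loose, radius 34 mm, 140 mm high; origin at the centre of its underside. Leave it alone.
- beaker: Red open beaker, loose, rim radius 36 mm, 80 mm high; origin at the centre of its underside. Leave it alone.
- brush: Brush with a wooden handle lying along its x axis on the table, about 200 mm long, loose. Leave it alone.
Things that resemble listed ones, but are neither listed nor needed, are in the scene too. Of the things like the stand, leave any that is yellow; of the rest the smaller one is meant. What is meant by the plate_frame is not green, and is the smaller of those in its own colour.

How it is judged:
By the outcome, as a careful person would: the job done as asked, in the order asked, and still so for the second after the job is handed in, with the robot touching nothing.
It also fails if it takes over 48 s, if anything falls off the work surface, if the arm or the gripper's body presses on something with over 40 N, if the wrist force passes 120 N, or if a joint passes its speed limit or range.

## Working session

There is one attempt and no reset: what is moved stays moved. The work goes in short steps, Python scripts to look and compute and a tool call to move; the robot and the scene stay as the last step left them, time stands still between calls to the robot, and variables do not carry over. Pictures are saved under pics/ and viewed, at most 10 in all, crops included, and the job is handed in when it is done.

Besides the shell and the picture viewer there is one more tool, called as name(argument=value, ...) on one line, values as JSON. servo_tool: Moves the arm, as the interface text tells. Its arguments: {"type":"object","properties":{"increments":{"type":"array","items":{"type":"array","items":{"type":"number"}}},"squeeze":{"type":"number"}},"required":["increments"]}

```bash
mkdir -p pics; cat > h.py <<'E'
import numpy as np, cv2
from rig import manip, optics, finder
from scipy.spatial.transform import Rotation as R
def ray(cam,px,cal=None):
    c=cal or optics.get_calibration(cam); f=192/np.tan(np.radians(c["fov_y"])/2)
    T=np.array(c["world_to_cam"]); d=np.array([(px[0]-c["cx"])/f,(px[1]-c["cy"])/f,1.])
    Rm=T[:3,:3]; return -Rm.T@T[:3,3], Rm.T@d
def atz(cam,px,z,cal=None):
    o,d=ray(cam,px,cal); return o+d*(z-o[2])/d[2]
def proj(cam,P,cal=None):
    c=cal or optics.get_calibration(cam); f=192/np.tan(np.radians(c["fov_y"])/2)
    q=np.array(c["world_to_cam"])@np.append(P,1); return np.array([c["cx"]+f*q[0]/q[2],c["cy"]+f*q[1]/q[2]])
def tri(c1,p1,c2,p2):
    o1,d1=ray(c1,p1);o2,d2=ray(c2,p2)
    A=np.c_[d1,-d2];s=np.linalg.lstsq(A,o2-o1,rcond=None)[0]
    a=o1+d1*s[0];b=o2+d2*s[1];return (a+b)/2,np.linalg.norm(a-b)
def save(im,n): cv2.imwrite("pics/"+n,cv2.cvtColor(im,cv2.COLOR_RGB2BGR))
E
python3 - <<'E'
from h import *
for c in ("scene","top"):
    im=optics.get_image(c); save(cv2.resize(im,(800,600),interpolation=cv2.INTER_CUBIC),c+"0.png")
    k=optics.get_calibration(c); o,d=ray(c,(k["cx"],k["cy"])); print(c,k["fov_y"],k["cx"],k["cy"],o.round(3),d.round(3))
    for l in ("plate_frame","plate_frame_eye","stand","rack","peg_foot","flap_foot","empty_frame","bottle","beaker","brush"):
        print(l,[(np.round(r["at"]).tolist(),round(r["p"],2)) for r in finder.tip_of(l,c)][:4])
s=manip.get_state();print(s)
E
```

```text
scene 50.78402150726198 253.74245241557662 191.30687387485625 [1.377 0.196 0.986] [-0.704 -0.161 -0.691]
plate_frame [([321.0, 186.0], 0.9), ([336.0, 311.0], 0.89), ([293.0, 240.0], 0.84)]
plate_frame_eye [([294.0, 208.0], 0.95), ([324.0, 137.0], 0.79), ([344.0, 280.0], 0.59), ([236.0, 211.0], 0.58)]
stand [([187.0, 279.0], 0.94), ([212.0, 216.0], 0.66)]
rack [([303.0, 241.0], 0.68)]
peg_foot [([236.0, 161.0], 0.93), ([234.0, 209.0], 0.85), ([218.0, 274.0], 0.65)]
flap_foot [([234.0, 160.0], 0.87), ([221.0, 277.0], 0.74), ([239.0, 215.0], 0.71)]
empty_frame [([319.0, 240.0], 0.88), ([292.0, 241.0], 0.36)]
bottle [([260.0, 282.0], 0.68)]
beaker [([382.0, 246.0], 0.72)]
brush [([136.0, 208.0], 0.78)]
top 43.45375614634135 260.9964835133802 189.82039557997197 [ 0.402 -0.008  1.359] [ 0.096  0.01  -0.995]
plate_frame [([167.0, 106.0], 0.89), ([213.0, 169.0], 0.86), ([194.0, 275.0], 0.55)]
plate_frame_eye [([208.0, 166.0], 0.67), ([183.0, 280.0], 0.62), ([152.0, 86.0], 0.57), ([318.0, 195.0], 0.54)]
stand [([318.0, 196.0], 0.91), ([316.0, 107.0], 0.87), ([353.0, 288.0], 0.56)]
rack [([204
[... 301 characters left out ...]
86.0], 0.63)]
{'clock': 1.1, 'qpos': array([-1.36298720e+00,  2.75930510e-01,  1.50488767e+00,  7.53764646e-07,
        1.36071786e+00, -1.20996360e-01]), 'qd': array([ 0.00075993,  0.00066263,  0.00092303, -0.00049707, -0.00017484,
       -0.00080719]), 'effort': array([ 1.55478814e-03, -4.16674304e+01, -2.46105891e+01, -2.16131493e-04,
        2.68372823e-04, -9.67326997e-06]), 'position': array([ 0.18567965, -0.54423388,  0.20621552]), 'ee_rot': array([2.82657066e-05, 9.86516292e-01, 1.63663081e-01, 1.59662939e-06]), 'contact_force': array([ 0.83958678, -0.56631436, -0.28466833]), 'moment': array([ 0.03626955, -0.00010717, -0.00665175]), 'gripper_force': 0.0, 'width': 0.08542326505192052}
```

View pics/scene0.png

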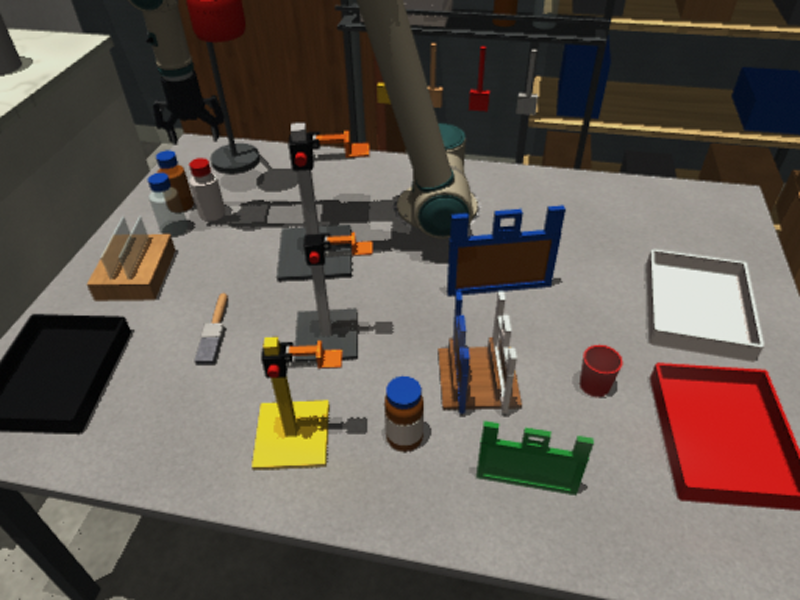

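View pics/top0.png

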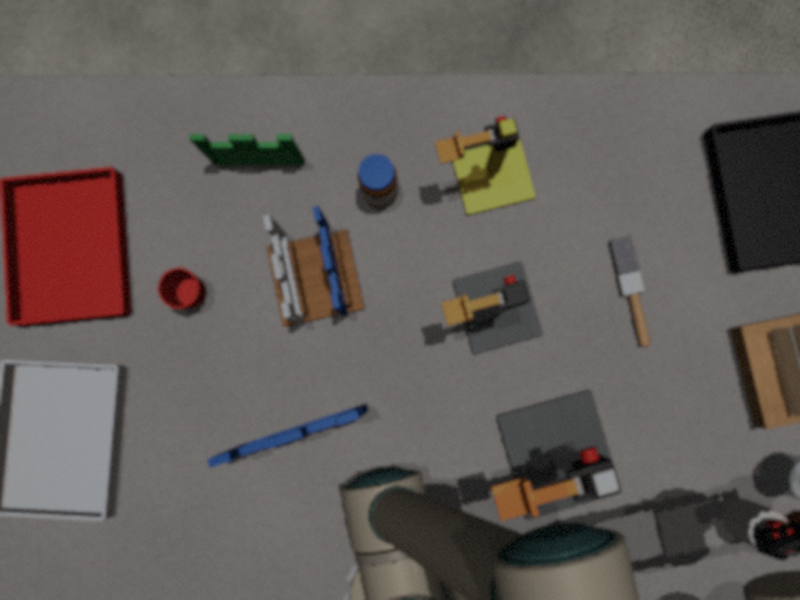

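The scene picture shows two blue frames: a small one in the rack at about (295,225) and a larger one standing at (323,160). The green frame is at (342,293). The stands are large grey at (200,130), smaller grey at (208,190) and yellow at (185,255). I choose the blue frame in the rack and the middle, smaller grey stand, and check both in a close crop.

```bash
python3 - <<'E'
from h import *
t=optics.get_image("top"); s=optics.get_image("scene")
np.save("t.npy",t);np.save("s.npy",s)
a=cv2.resize(t[120:240,160:360],(800,480),interpolation=cv2.INTER_CUBIC)
save(a,"topcrop.png")
b=cv2.resize(s[140:270,180:340],(800,600*130*5//650*1),interpolation=cv2.INTER_CUBIC) if 0 else cv2.resize(s[140:260,180:340],(800,600),interpolation=cv2.INTER_CUBIC)
save(b,"scenecrop.png")
E
```

```text
(no output)
```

View pics/topcrop.png

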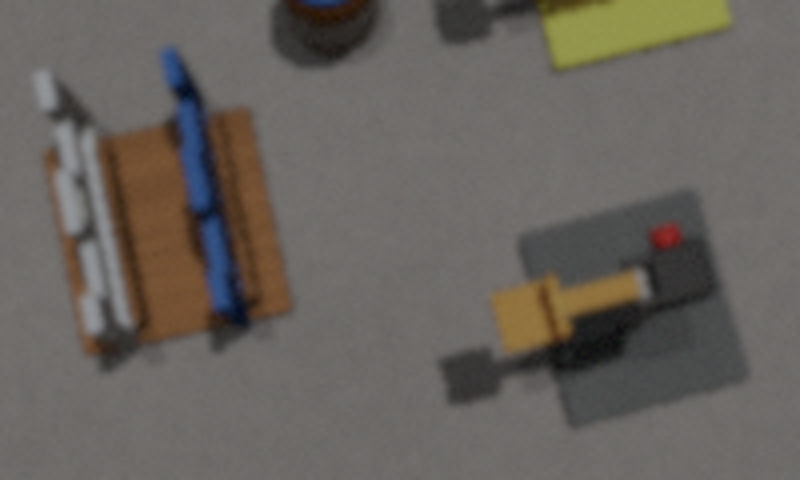

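View pics/scenecrop.png

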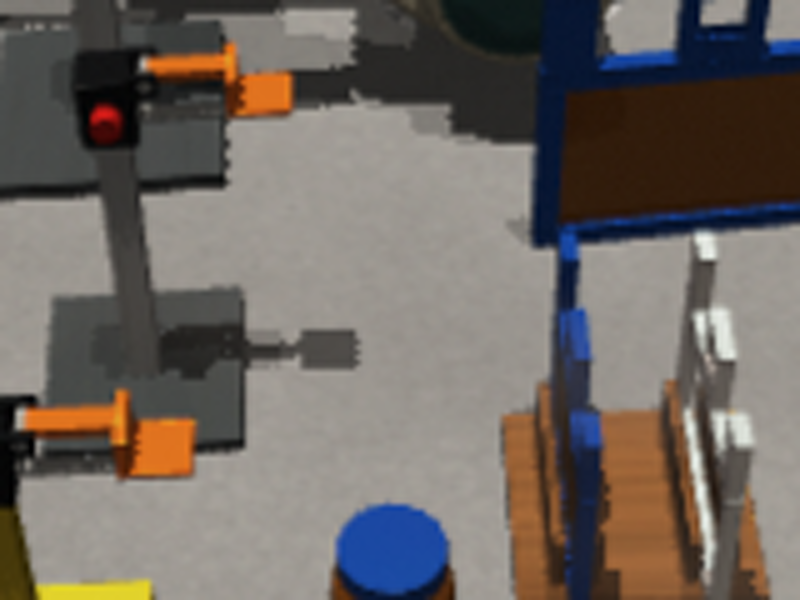

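The crops show the wanted blue frame in the right-hand slot, with its far ear at top-crop (172,60), eye at about (200,170) and near ear at (225,295). The smaller grey stand's base corners are at (520,238), (693,190), (748,380) and (575,428), with its flap tab around (525,315). Next I turn these into positions and check them against the known sizes.

```bash
python3 - <<'E'
from h import *
T=lambda u,v:(160+u/4,120+v/4); S=lambda u,v:(180+u/5,140+v/5)
b=np.array([atz("top",T(*p),.012) for p in [(520,238),(693,190),(748,380),(575,428)]])[:,:2]
print("base sides",[round(float(np.linalg.norm(b[i]-b[(i+1)%4])),4) for i in range(4)],"centre",b.mean(0).round(4))
for i in range(4): d=b[(i+1)%4]-b[i]; print(np.degrees(np.arctan2(d[1],d[0])).round(1))
r=np.array([atz("top",T(*p),.012) for p in [(45,150),(250,108),(292,308),(88,352)]])[:,:2]
print("rack",[round(float(np.linalg.norm(r[i]-r[(i+1)%4])),4) for i in range(4)],r.mean(0).round(4))
for i in range(4): d=r[(i+1)%4]-r[i]; print(np.degrees(np.arctan2(d[1],d[0])).round(1))
s=np.load("s.npy");t=np.load("t.npy")
# blue mask
for n,im in(("top",t),("scene",s)):
    h=cv2.cvtColor(im,cv2.COLOR_RGB2HSV); m=((h[...,0]>100)&(h[...,0]<130)&(h[...,1]>120)&(h[...,2]>60)).astype(np.uint8)
    k,l,st,c=cv2.connectedComponentsWithStats(m)
    print(n,[(st[i].tolist()) for i in range(1,k) if st[i][4]>60])
# ears, scene top-centre at z=.167
for nm,p in (("farrobot ear",(568,236)),("eye",(575,318)),("ear front",(588,422))): print(nm,atz("scene",S(*p),.167).round(4))
for nm,p in (("front ear",(172,58)),("eye",(194,165)),("near",(220,285))): print(nm,atz("top",T(*p),.167).round(4))
for nm,pt,ps in (("tabUL",(492,292),(242,116)),):pass
# flap of the middle stand in scene crop: tab outer corners (292,72),(292,112)? top crop (492,292),(505,352)
for pt,ps in (((492,292),(292,112)),((505,352),(292,72)),((555,277),(240,115)),((570,335),(235,72))):
    P,e=tri("top",T(*pt),"scene",S(*ps)); print(P.round(4),round(float(e),4))
E
```

```text
base sides [0.1266, 0.1387, 0.1254, 0.1385] centre [ 0.5109 -0.1553]
-74.5
-164.9
105.4
15.6
rack [0.1482, 0.1456, 0.1462, 0.147] [0.5678 0.1717]
-78.4
-167.9
102.1
12.8
top [[230, 99, 22, 22, 382], [205, 144, 8, 29, 136], [211, 174, 7, 24, 108], [152, 262, 79, 30, 530], [134, 289, 15, 9, 73]]
scene [[100, 96, 12, 8, 65], [95, 111, 13, 8, 69], [291, 180, 58, 13, 109], [247, 241, 22, 18, 319]]
farrobot ear [0.5031 0.1179 0.167 ]
eye [0.5697 0.1309 0.167 ]
ear front [0.6463 0.1481 0.167 ]
front ear [0.6571 0.1501 0.167 ]
eye [0.589  0.1356 0.167 ]
near [0.5135 0.1187 0.167 ]
[ 0.5024 -0.0472  0.2367] 0.0014
[ 0.4673 -0.055   0.2376] 0.0005
[ 0.5102 -0.0804  0.2361] 0.0091
[ 0.4763 -0.0902  0.2398] 0.0058
```

```bash
cat >> h.py <<'E'
def go(P,yaw,n=None):
    "total shift (cm) in present tool axes after turning to yaw (deg, world angle of tool x), and turn first"
    s=manip.get_state(); q=s["ee_rot"]; Rm=R.from_quat([q[1],q[2],q[3],q[0]])
    m=Rm.as_matrix(); t=np.radians(yaw); G=np.array([[np.cos(t),np.sin(t),0],[np.sin(t),-np.cos(t),0],[0,0,-1]]).T
    rv=np.degrees((Rm.inv()*R.from_matrix(G)).as_rotvec())
    d=np.array(P)-s["position"]
    print("turn(tool)",rv.round(2),"shift before turn",(m.T@d*100).round(2),"after turn",(G.T@d*100).round(2))
E
python3 - <<'E'
from h import *
for l in("bottle","beaker"):
    print(l,[atz(c,finder.tip_of(l,c)[0]["at"],0).round(3) for c in("top","scene") if optics.get_image(c) is not None and finder.tip_of(l,c)])
# big stand top, by both
print("bigstand top",tri("top",(600*.64,478*.64),"scene",(300*.64,128*.64)))
go((.505,.118,.40),12.2)
E
```

```text
bottle [array([0.728, 0.057, 0.   ]), array([ 0.732,  0.063, -0.   ])]
beaker [array([0.538, 0.404, 0.   ]), array([0.534, 0.398, 0.   ])]
bigstand top (array([ 0.25849978, -0.25211872,  0.34326468]), np.float64(0.001686520788566233))
turn(tool) [0.   0.   6.64] shift before turn [ 51.61 -52.36 -19.38] after turn [ 45.21 -57.98 -19.38]
```

servo_tool(increments=[[0,0,-4,0,0,1.33,0],[0,0,-4,0,0,1.33,0],[0,-2,-4,0,0,1.33,0],[2,-3,-4,0,0,1.33,0],[3,-4,-3.4,0,0,1.32,0]])

```text
clock: 2.3
position: [0.207, -0.4557, 0.3936]
ee_rot: [0.001, 0.995, 0.105, 0.0]
contact_force: [1.4, 0.4, 0.1]
width: 0.0427
gripper_force: 0.0
```

servo_tool(increments=[[3.2,-3.8,0,0,0,0,0],[3.2,-3.8,0,0,0,0,0],[3.2,-3.8,0,0,0,0,0],[3.2,-3.8,0,0,0,0,0],[3.2,-3.8,0,0,0,0,0]])

```text
clock: 2.8
position: [0.3239, -0.234, 0.3917]
ee_rot: [0.0, 0.994, 0.106, 0.0]
contact_force: [0.9, 0.2, -0.1]
width: 0.0426
gripper_force: 0.0
```

servo_tool(increments=[[3.2,-3.8,0,0,0,0,0],[3.2,-3.8,0,0,0,0,0],[3.2,-3.8,0,0,0,0,0],[3.2,-3.8,0,0,0,0,0],[3.2,-3.8,0,0,0,0,0]])

```text
clock: 3.3
position: [0.4402, -0.0143, 0.3918]
ee_rot: [0.0, 0.994, 0.106, 0.001]
contact_force: [0.9, -1.0, 1.1]
width: 0.0427
gripper_force: 0.0
```

```bash
python3 - <<'E'
from h import *
go((.505,.118,.30),12.2); print(manip.get_state()["position"])
E
```

```text
turn(tool) [ 0.05 -0.06  0.01] shift before turn [  9.12 -11.57   9.18] after turn [  9.13 -11.56   9.18]
[ 0.440198   -0.01429643  0.39178521]
```

servo_tool(increments=[[3,-3.8,2,0,0,0,0],[3,-3.8,3,0,0,0,0],[3.1,-4,3,0,0,0,0],[0,0,1.2,0,0,0,0],[0,0,0,0,0,0,0]])

```text
clock: 3.8
position: [0.4961, 0.1027, 0.3062]
ee_rot: [0.0, 0.994, 0.107, -0.003]
contact_force: [0.2, -0.2, -0.6]
width: 0.0427
gripper_force: 0.0
```

```bash
python3 - <<'E'
from h import *
print(manip.get_state()["position"].round(4))
cal=optics.get_calibration("wrist"); im=optics.get_image("wrist"); save(cv2.resize(im,(800,600),interpolation=cv2.INTER_CUBIC),"w1.png")
c=np.array([.575,.133]);u=np.array([np.cos(.2129),np.sin(.2129)])
for x in(-.084,-.060,-.02,0,.02,.06,.084): print(x,(proj("wrist",np.append(c+u*x,.167),cal)*800/512).round(0))
E
```

```text
[0.4961 0.1027 0.3062]
-0.084 [387. 277.]
-0.06 [387. 242.]
-0.02 [386. 180.]
0 [386. 146.]
0.02 [386. 112.]
0.06 [385.  39.]
0.084 [384.  -8.]
```

View pics/w1.png

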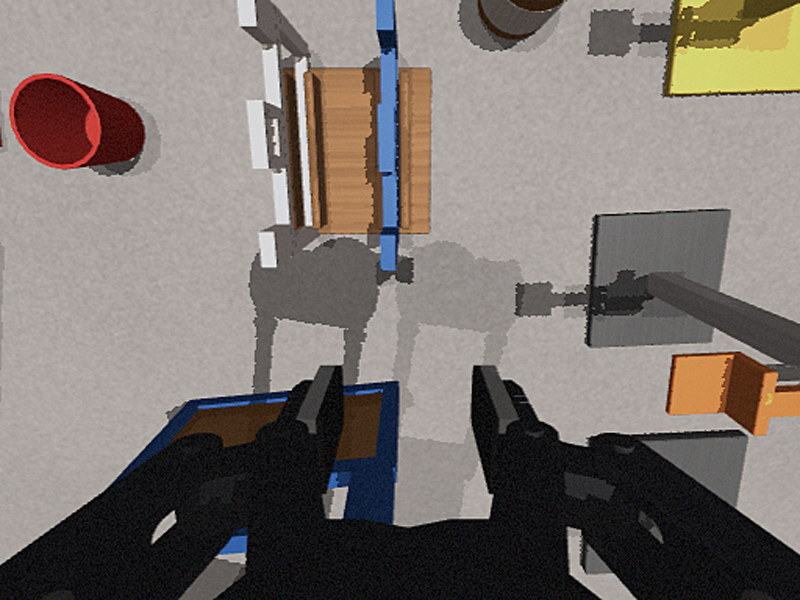

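The wrist view shows the frame's near ear end at (388,270), the eye bar from v=98 to 172, and the small stand's tab corners at (670,357) and (668,413). The frame sits about 5 mm farther along its x than I estimated.

```bash
python3 - <<'E'
from h import *
cal=optics.get_calibration("wrist"); im=optics.get_image("wrist"); np.save("w2.npy",im); print(cal["fov_y"],manip.get_state()["position"].round(4))
h=cv2.cvtColor(im,cv2.COLOR_RGB2HSV)
mb=(h[...,0]>100)&(h[...,0]<125)&(h[...,1]>80)&(h[...,2]>150); mb[300:]=0
for v in range(0,190,8):
    u=np.where(mb[v,220:280])[0]; 
    if len(u): print(v,u.min()+220,u.max()+220,end="; ")
mo=(h[...,0]>8)&(h[...,0]<18)&(h[...,1]>180)&(h[...,2]>130); mo[:,:380]=0
ys,xs=np.where(mo); print("\norange x",xs.min(),"rows of left edge",ys[xs<xs.min()+4].min(),ys[xs<xs.min()+4].max())
c=np.array([.580,.134]);u=np.array([np.cos(.2129),np.sin(.2129)])
for x in(-.084,-.060,-.02,0,.02): print(x,proj("wrist",np.append(c+u*x,.167),cal).round(1))
a=np.radians(15.3);ex=np.array([np.cos(a),np.sin(a)]);ey=np.array([-ex[1],ex[0]])
for sx in(.018,-.018):
  for z in(.232,.237): print("tab",sx,z,proj("wrist",np.append(np.array([.512,-.1553])+ey*.108+ex*sx,z),cal).round(1))
go((.5095,.119,.143),12.2)
E
```

```text
65.75267578765845 [0.4972 0.1014 0.309 ]
0 239 249; 8 240 249; 16 240 249; 32 248 251; 40 243 253; 48 243 253; 56 243 252; 64 243 251; 72 241 250; 80 241 253; 88 241 253; 96 241 251; 104 241 251; 112 250 252; 120 244 252; 128 244 252; 136 244 253; 144 245 252; 152 242 251; 160 243 251; 168 243 251; 
orange x 426 rows of left edge 235 264
-0.084 [247.  173.3]
-0.06 [246.7 150.6]
-0.02 [246.2 110.5]
0 [245.9  89.3]
0.02 [245.6  67.3]
tab 0.018 0.232 [425.8 223.9]
tab 0.018 0.237 [428.9 226.1]
tab -0.018 0.232 [421.8 260.6]
tab -0.018 0.237 [424.7 263.4]
turn(tool) [ 0.05 -0.   -0.03] shift before turn [ 1.57 -1.48 16.6 ] after turn [ 1.57 -1.46 16.6 ]
```

servo_tool(increments=[[0.8,-0.75,2,0,0,0,0],[0.77,-0.71,4,0,0,0,0],[0,0,4,0,0,0,0],[0,0,3.5,0,0,0,0],[0,0,0,0,0,0,0]])

```text
clock: 4.4
position: [0.5066, 0.1179, 0.1707]
ee_rot: [0.0, 0.994, 0.105, -0.004]
contact_force: [0.1, 0.4, -0.0]
width: 0.0427
gripper_force: 0.0
```

```bash
python3 - <<'E'
from h import *
print(manip.get_state()["position"].round(4))
cal=optics.get_calibration("wrist"); im=optics.get_image("wrist"); save(cv2.resize(im,(800,600),interpolation=cv2.INTER_CUBIC),"w3.png")
go((.5095,.119,.143),12.2)
E
```

```text
[0.5066 0.1179 0.1707]
turn(tool) [ 0.    0.13 -0.12] shift before turn [ 0.09 -0.05  3.04] after turn [ 0.08 -0.05  3.04]
```

View pics/w3.png

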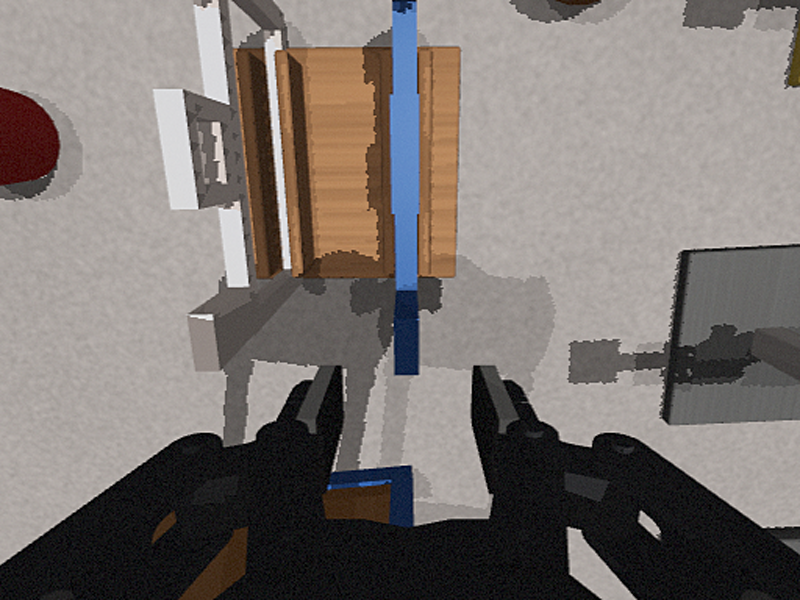

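The ear at (406,335) is centred between the pads at 343 and 472. I lower and grip.

servo_tool(increments=[[0.1,0,1.5,0,0,0,0],[0.0,0,1.3,0,0,0,0],[0,0,0,0,0,0,0],[0,0,0,0,0,0,1],[0,0,0,0,0,0,1]], squeeze=100)

```text
clock: 4.95
position: [0.5121, 0.1198, 0.1477]
ee_rot: [0.0, 0.994, 0.106, 0.002]
contact_force: [1.1, -0.1, 0.5]
width: 0.0142
gripper_force: 0.0
```

servo_tool(increments=[[0,0,0,0,0,0,1],[0,0,0,0,0,0,1],[0,0,0,0,0,0,1],[0,0,0,0,0,0,1],[0,0,0,0,0,0,1]])

```text
clock: 5.45
position: [0.5106, 0.12, 0.1455]
ee_rot: [0.0, 0.994, 0.106, -0.0]
contact_force: [-0.4, 0.3, 0.5]
width: -0.0001
gripper_force: 0.0
```

```bash
python3 - <<'E'
from h import *
s=manip.get_state();print(s["position"].round(4),s["width"],s["contact_force"])
cal=optics.get_calibration("wrist"); im=optics.get_image("wrist"); save(cv2.resize(im,(800,600),interpolation=cv2.INTER_CUBIC),"w4.png")
print(proj("wrist",s["position"],cal)*800/512, proj("wrist",s["position"]-[0,0,.008],cal)*800/512)
print(ray("wrist",(256,192),cal))
E
```

```text
[0.5106 0.12   0.1455] -7.166153432615154e-05 [-0.37769092  0.30292671  0.45081095]
[406.42520332 358.14165829] [406.42933557 350.43331039]
(array([0.57965394, 0.134774  , 0.31309083]), array([-0.26765198, -0.04320092, -0.96269094]))
```

View pics/w4.png

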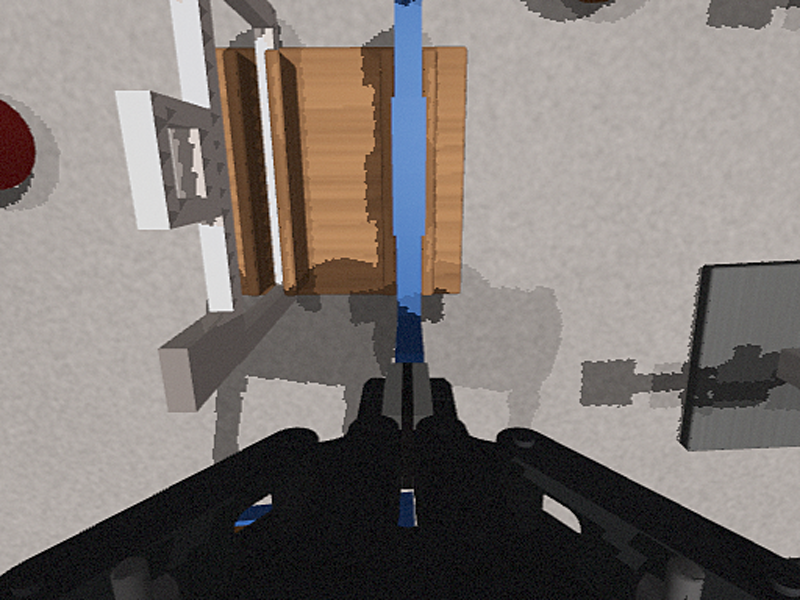

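```bash
python3 - <<'E'
from h import *
im=optics.get_image("wrist"); np.save("w4.npy",im)
for v in (205,215,222,228,232,236,242,250,260,280): print(v,[tuple(int(x) for x in im[v,u]) for u in range(246,276,3)])
t=optics.get_image("top"); s=optics.get_image("scene"); t0=np.load("t.npy")
cs=optics.get_calibration("scene")
for x in (-.084,-.06,-.02,.02,.06,.084):
    a=.2129;P=np.array([.580+x*np.cos(a),.134+x*np.sin(a),.167]);print(x,proj("scene",P).round(0))
save(np.vstack([cv2.resize(s[150:250,250:330],(640,0) if 0 else (480,600),interpolation=cv2.INTER_CUBIC)]),"s4.png")
E
```

```text
205 [(77, 74, 70), (70, 68, 66), (74, 67, 68), (21, 36, 60), (18, 29, 57), (6, 24, 55), (20, 37, 59), (22, 36, 61), (63, 58, 51), (166, 163, 155)]
215 [(71, 66, 67), (67, 59, 60), (74, 72, 65), (23, 39, 61), (15, 36, 58), (11, 29, 58), (14, 24, 56), (17, 29, 60), (104, 103, 108), (154, 150, 145)]
222 [(70, 68, 66), (74, 71, 70), (70, 67, 69), (19, 31, 58), (12, 28, 53), (12, 29, 56), (14, 26, 59), (14, 29, 56), (42, 46, 65), (158, 153, 149)]
228 [(74, 68, 68), (75, 71, 69), (57, 55, 53), (19, 36, 68), (8, 37, 70), (29, 43, 74), (19, 42, 70), (24, 41, 72), (22, 38, 70), (154, 149, 145)]
232 [(74, 71, 69), (67, 62, 62), (83, 79, 75), (58, 59, 64), (4, 9, 15), (16, 17, 25), (41, 42, 44), (51, 52, 56), (47, 52, 56), (103, 98, 93)]
236 [(74, 69, 71), (62, 58, 57), (64, 61, 62), (67, 67, 65), (9, 10, 10), (17, 20, 24), (60, 57, 58), (63, 63, 59), (69, 68, 66), (70, 69, 67)]
242 [(31, 29, 31), (66, 69, 63), (66, 63, 62), (64, 63, 63), (0, 7, 11), (25, 29, 21), (48, 46, 46), (60, 58, 59), (64, 65, 61), (67, 66, 62)]
250 [(66, 64, 64), (66, 67, 67), (67, 69, 67), (68, 67, 64), (0, 1, 1), (18, 21, 28), (38, 37, 35), (65, 68, 66), (65, 60, 64), (64, 60, 57)]
260 [(65, 66, 65), (64, 64, 63), (66, 63, 65), (67, 68, 68), (1, 6, 0), (10, 12, 10), (16, 21, 22), (71, 67, 66), (65, 63, 62), (60, 60, 61)]
280 [(6, 9, 18), (20, 8, 14), (23, 25, 25), (11, 18, 18), (23, 17, 22), (19, 19, 24), (15, 10, 12), (24, 20, 19), (21, 12, 19), (32, 34, 35)]
-0.084 [293. 186.]
-0.06 [294. 192.]
-0.02 [295. 201.]
0.02 [296. 211.]
0.06 [297. 222.]
0.084 [298. 229.]
```

View pics/s4.png

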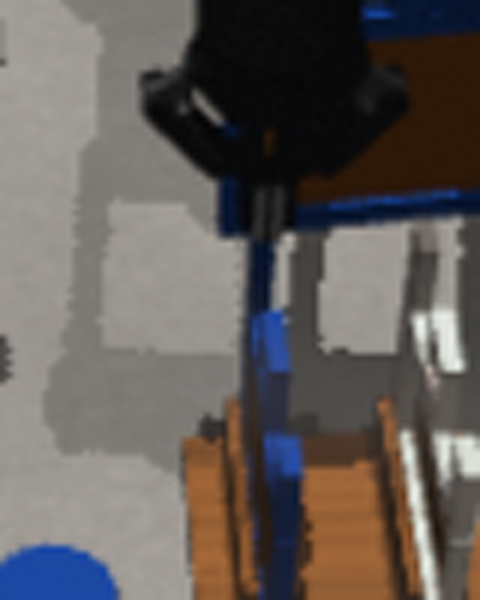

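```bash
python3 - <<'E'
from h import *
s=manip.get_state();p=s["position"];print(p.round(4),s["qpos"].round(3),s["ee_rot"].round(3))
print("tip tri",tri("wrist",(406.5/1.5625,363/1.5625),"scene",(294.2,189.3)))
for z in(.008,0,-.011): print("tcp scene",(proj("scene",p-[0,0,z])).round(1), proj("wrist",p-[0,0,z]).round(1))
P=p+np.array([.0107,.002,-.008]);print("front tip edge",proj("scene",P).round(1),proj("wrist",P).round(1))
im=optics.get_image("scene"); 
for v in range(180,206,2): print(v,[tuple(int(x) for x in im[v,u]) for u in range(288,302,2)])
E
```

```text
[0.5106 0.1199 0.1454] [ 0.098  0.243  1.709 -0.     1.189  1.456] [ 0.     0.994  0.106 -0.   ]
tip tri (array([0.52175412, 0.12200718, 0.17650533]), np.float64(0.0005870415867662748))
tcp scene [293.5 196.2] [260.1 224.3]
tcp scene [293.6 194.3] [260.1 229.2]
tcp scene [293.8 191.6] [260.1 236.8]
front tip edge [293.6 198.8] [260.6 208.1]
180 [(9, 22, 50), (10, 13, 17), (8, 9, 10), (13, 14, 13), (15, 15, 15), (9, 10, 11), (40, 22, 8)]
182 [(8, 23, 51), (9, 12, 15), (23, 24, 24), (26, 26, 25), (43, 43, 42), (11, 11, 12), (40, 22, 9)]
184 [(7, 22, 50), (9, 11, 16), (28, 28, 27), (26, 26, 25), (43, 44, 42), (8, 8, 9), (19, 23, 37)]
186 [(5, 20, 47), (8, 11, 15), (33, 34, 32), (22, 22, 22), (44, 44, 43), (10, 10, 11), (6, 18, 42)]
188 [(8, 21, 47), (15, 22, 34), (39, 39, 39), (21, 21, 21), (46, 45, 44), (67, 67, 69), (41, 46, 56)]
190 [(160, 156, 150), (130, 125, 120), (23, 31, 44), (11, 18, 31), (102, 99, 98), (161, 157, 151), (68, 66, 64)]
192 [(158, 154, 147), (134, 130, 125), (15, 24, 44), (9, 20, 43), (140, 137, 133), (96, 94, 89), (69, 67, 64)]
194 [(159, 155, 149), (130, 126, 120), (15, 25, 45), (11, 22, 44), (145, 143, 139), (100, 97, 92), (69, 67, 64)]
196 [(160, 155, 150), (134, 129, 125), (14, 23, 43), (13, 23, 45), (145, 142, 138), (99, 96, 91), (69, 67, 63)]
198 [(156, 152, 146), (112, 111, 110), (17, 25, 45), (17, 26, 46), (148, 145, 140), (97, 94, 90), (69, 67, 65)]
200 [(155, 151, 144), (106, 104, 104), (20, 28, 46), (19, 27, 47), (145, 143, 142), (94, 91, 87), (70, 67, 64)]
202 [(156, 151, 144), (107, 107, 106), (26, 38, 70), (34, 70, 149), (35, 75, 160), (72, 71, 71), (72, 69, 66)]
204 [(153, 148, 142), (92, 93, 95), (36, 60, 123), (38, 70, 147), (37, 75, 158), (69, 69, 73), (72, 69, 66)]
```

The fingertips triangulate to z≈0.176, just above the ear. They stand about 39 mm farther back than the reported TCP implies, so the pads closed on air. I'll open, go 3.8 cm lower and grip again.

servo_tool(increments=[[0,0,0,0,0,0,0],[0,0,0,0,0,0,0],[0,0,0.5,0,0,0,0],[0,0,1.5,0,0,0,0],[0,0,1.0,0,0,0,0]])

```text
clock: 6.2
position: [0.5101, 0.1199, 0.1145]
ee_rot: [0.0, 0.994, 0.106, -0.0]
contact_force: [0.2, -0.8, -0.2]
width: 0.0426
gripper_force: 0.0
```

servo_tool(increments=[[0,0,0.8,0,0,0,0],[0,0,0,0,0,0,0],[0,0,0,0,0,0,1],[0,0,0,0,0,0,1],[0,0,0,0,0,0,1]], squeeze=100)

```text
clock: 6.7
position: [0.5111, 0.1198, 0.1082]
ee_rot: [0.0, 0.994, 0.106, 0.001]
contact_force: [-0.5, -0.8, 3.8]
width: 0.009
gripper_force: 98.1
```

servo_tool(increments=[[0,0,0,0,0,0,1],[0,0,0,0,0,0,1],[0,0,0,0,0,0,1],[0,0,0,0,0,0,1],[0,0,0,0,0,0,1]])

```text
clock: 7.2
position: [0.5111, 0.1199, 0.1082]
ee_rot: [0.0, 0.994, 0.106, 0.001]
contact_force: [-1.4, -0.2, 6.3]
width: 0.0086
gripper_force: 98.3
```

servo_tool(increments=[[0,0,-1,0,0,0,1],[0,0,-1.5,0,0,0,1],[0,0,-1.5,0,0,0,1],[0,0,-1.5,0,0,0,1],[0,0,-0.5,0,0,0,1]])

```text
clock: 7.7
position: [0.5107, 0.1201, 0.1684]
ee_rot: [-0.0, 0.994, 0.106, 0.0]
contact_force: [-0.4, -0.2, -3.4]
width: 0.0087
gripper_force: 97.4
```

servo_tool(increments=[[0,0,-1,0,0,0,1],[0,0,-1,0,0,0,1],[0,0,0,0,0,0,1],[0,0,0,0,0,0,1],[0,0,0,0,0,0,1]])

```text
clock: 8.2
position: [0.5101, 0.1199, 0.1869]
ee_rot: [0.0, 0.994, 0.106, -0.001]
contact_force: [-0.3, -0.1, -3.6]
width: 0.0087
gripper_force: 97.3
```

```bash
python3 - <<'E'
from h import *
s=manip.get_state();print(s["position"].round(4),s["contact_force"].round(2),s["moment"].round(3),s["width"])
t=optics.get_image("top");sc=optics.get_image("scene");np.save("w5t.npy",t)
a=cv2.resize(sc[130:250,240:340],(500,600),interpolation=cv2.INTER_CUBIC)
save(a,"s5.png")
w=optics.get_image("wrist"); np.save("w5.npy",w)
h=cv2.cvtColor(w,cv2.COLOR_RGB2HSV); mb=(h[...,0]>100)&(h[...,0]<130)&(h[...,1]>80)&(h[...,2]>40)
for v in range(0,250,8):
    u=np.where(mb[v,225:290])[0]
    if len(u): print(v,u.min()+225,u.max()+225,end="; ")
E
```

```text
[0.5101 0.1199 0.1869] [-0.31 -0.11 -3.59] [-0.12   0.225  0.034] 0.00874528441937278
0 250 271; 8 250 271; 16 250 271; 24 250 270; 32 250 270; 40 250 271; 48 245 275; 56 246 275; 64 246 274; 72 246 274; 80 246 274; 88 246 274; 96 246 274; 104 246 274; 112 246 274; 120 247 274; 128 247 274; 136 247 274; 144 247 273; 152 247 273; 160 247 273; 168 251 269; 176 251 269; 184 251 270; 192 251 270; 200 252 269; 208 252 269; 216 252 268; 224 252 268; 232 253 268; 240 252 269; 248 251 270;
```

View pics/s5.png

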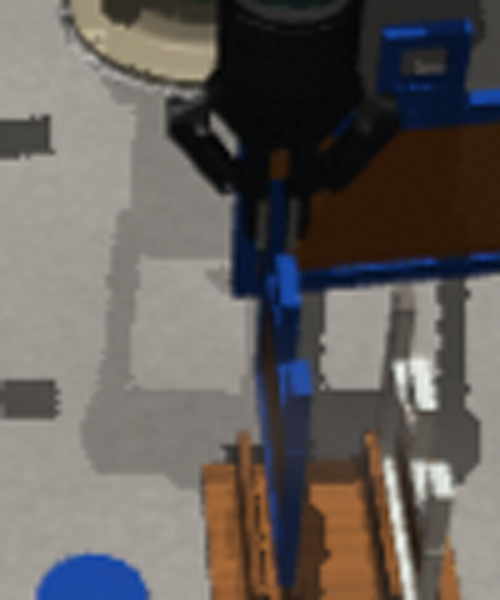

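The picture shows the blue frame hanging clear of its walls from the gripped ear, roughly level. I'll check droop with the wrist camera, then plan the carry.

```bash
python3 - <<'E'
from h import *
from scipy.optimize import least_squares
s=manip.get_state();p=s["position"];cal=optics.get_calibration("wrist")
w=np.load("w5.npy");h=cv2.cvtColor(w,cv2.COLOR_RGB2HSV); mb=(h[...,0]>100)&(h[...,0]<130)&(h[...,1]>80)&(h[...,2]>40)
wid=[(v,int(mb[v,225:290].sum())) for v in list(range(38,52))+list(range(158,172))]; print(wid)
a=np.radians(12.2);u=np.array([np.cos(a),np.sin(a),0]);n=np.array([-u[1],u[0],0])
lift=p[2]-.1082
for sx in(.02,-.02):
  for sy in(.005,-.005): print(sx,sy,proj("wrist",np.array([.580,.134,.167+lift])+[p[0]-.5111,p[1]-.1199,0]+u*sx+n*sy,cal).round(1))
E
```

```text
[(38, 22), (39, 22), (40, 22), (41, 22), (42, 22), (43, 21), (44, 21), (45, 21), (46, 21), (47, 29), (48, 31), (49, 31), (50, 31), (51, 31), (158, 27), (159, 27), (160, 27), (161, 27), (162, 27), (163, 27), (164, 27), (165, 19), (166, 19), (167, 19), (168, 19), (169, 19), (170, 19), (171, 19)]
0.02 0.005 [247.  47.]
0.02 -0.005 [277.  47.]
-0.02 0.005 [248.5 165.5]
-0.02 -0.005 [275.4 165.5]
```

```bash
python3 - <<'E'
from h import *
go((.402,-.0195,.187),15.3)
E
```

```text
turn(tool) [-0.01  0.06 -3.1 ] shift before turn [-1.353e+01  1.134e+01  1.000e-02] after turn [-14.12  10.59  -0.  ]
```

servo_tool(increments=[[-1.0,1.0,0,0,0,-0.6,1],[-2.0,1.8,0,0,0,-0.6,1],[-2.4,1.8,0,0,0,-0.6,1],[-2.4,1.8,0,0,0,-0.6,1],[-2.3,1.8,0,0,0,-0.7,1]])

```text
clock: 8.85
position: [0.4305, 0.0157, 0.1873]
ee_rot: [0.0, 0.991, 0.134, -0.0]
contact_force: [0.2, -0.4, -2.8]
width: 0.0086
gripper_force: 97.6
```

servo_tool(increments=[[-2.0,1.4,0,0,0,0,1],[-1.2,0.8,0.4,0,0,0,1],[-0.6,0.3,1.0,0,0,0,1],[0,0,1.0,0,0,0,1],[0,0,0,0,0,0,1]])

```text
clock: 9.35
position: [0.4005, -0.017, 0.1618]
ee_rot: [-0.001, 0.991, 0.133, -0.002]
contact_force: [-0.8, -0.3, -3.2]
width: 0.0089
gripper_force: 97.5
```

```bash
python3 - <<'E'
from h import *
s=manip.get_state();p=s["position"];print(p.round(4),s["contact_force"].round(2))
cal=optics.get_calibration("wrist"); im=optics.get_image("wrist"); sc=optics.get_image("scene"); t=optics.get_image("top")
np.savez("v6.npz",w=im,s=sc,t=t)
w2=cv2.resize(im,(512,384)); s2=cv2.resize(sc[120:240,170:330],(512,384),interpolation=cv2.INTER_CUBIC)
save(cv2.resize(im[100:384,200:512],(800,600),interpolation=cv2.INTER_CUBIC) if 0 else np.hstack([cv2.resize(im,(400,300)),cv2.resize(sc[130:220,180:300],(400,300),interpolation=cv2.INTER_CUBIC)]),"w6.png")
go((.402,-.0195,.163),15.3)
a=np.radians(15.3);ex=np.array([np.cos(a),np.sin(a)]);ey=np.array([-ex[1],ex[0]])
for yy in(.108,.077,.07):
 for sx in(.018,-.018):
  P=np.append(np.array([.512,-.1553])+ey*yy+ex*sx,.237);print("tab",yy,sx,*[proj(c,P,k).round(1) for c,k in(("wrist",cal),("scene",None),("top",None))])
for n,m in(("wrist",im),("scene",sc),("top",t)):
  h=cv2.cvtColor(m,cv2.COLOR_RGB2HSV); mo=((h[...,0]>6)&(h[...,0]<20)&(h[...,1]>170)&(h[...,2]>110)).astype(np.uint8)
  k,l,st,c=cv2.connectedComponentsWithStats(mo); print(n,[st[i].tolist() for i in range(1,k) if st[i][4]>50])
E
```

```text
[ 0.4005 -0.017   0.1618] [-0.75 -0.3  -3.19]
turn(tool) [-0.01 -0.01  0.05] shift before turn [-0.08  0.22  0.04] after turn [-0.08  0.22  0.04]
tab 0.108 0.018 [454.6  40.4] [238.6 162. ] [282.4 193.7]
tab 0.108 -0.018 [433.6 166.9] [238.1 154.3] [286.5 208.5]
tab 0.077 0.018 [565.3  40.2] [227.9 162.6] [295.1 190.2]
tab 0.077 -0.018 [532.3 166.8] [227.7 154.9] [299.3 205. ]
tab 0.07 0.018 [590.3  40.2] [225.5 162.7] [298.  189.4]
tab 0.07 -0.018 [554.6 166.8] [225.3 155. ] [302.2 204.2]
wrist [[436, 46, 76, 125, 392]]
scene [[203, 83, 21, 9, 91], [223, 91, 14, 9, 99], [102, 106, 15, 8, 57], [210, 149, 28, 14, 154], [185, 218, 21, 11, 115], [206, 224, 13, 11, 129]]
top []
```

View pics/w6.png

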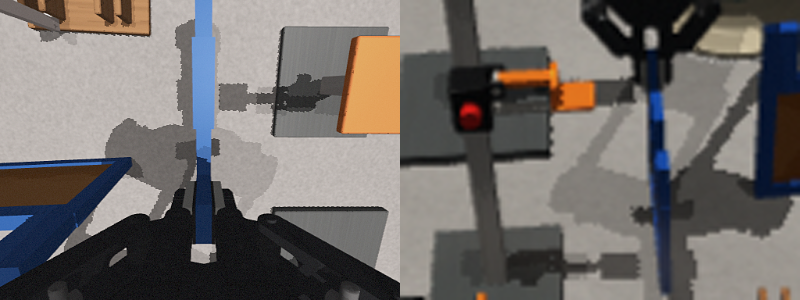

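The wrist half shows the tab's outer edge from about (454,47) to (435,170), and the eye bar clear of it to the left. I refine the tab's height and offset from that edge.

```bash
python3 - <<'E'
from h import *
z=np.load("v6.npz");im=z["w"];h=cv2.cvtColor(im,cv2.COLOR_RGB2HSV)
m=((h[...,0]>6)&(h[...,0]<22)&(h[...,1]>90)&(h[...,2]>120)).astype(np.uint8);m[:,:400]=0
c=max(cv2.findContours(m,0,1)[0],key=cv2.contourArea);ap=cv2.approxPolyDP(c,5,True)[:,0];print(ap.tolist())
L=[(v,int(np.where(m[v])[0].min())) for v in range(40,180,4) if m[v].any()];print(L)
for v in(30,80,110,150):print([tuple(int(x) for x in im[v,u]) for u in(440,450,460,500)])
E
```

```text
[[459, 46], [436, 168], [511, 170], [511, 46]]
[(48, 457), (52, 456), (56, 456), (60, 455), (64, 454), (68, 455), (72, 453), (76, 452), (80, 451), (84, 451), (88, 450), (92, 449), (96, 449), (100, 448), (104, 447), (108, 447), (112, 446), (116, 445), (120, 446), (124, 444), (128, 443), (132, 442), (136, 442), (140, 441), (144, 440), (148, 441), (152, 439), (156, 438), (160, 438), (164, 437), (168, 436)]
[(196, 190, 185), (187, 181, 177), (187, 180, 176), (189, 180, 178)]
[(121, 122, 117), (95, 50, 25), (228, 169, 96), (227, 165, 95)]
[(87, 42, 18), (229, 161, 95), (225, 161, 90), (228, 162, 94)]
[(184, 101, 51), (228, 166, 94), (228, 162, 89), (228, 161, 90)]
```

```bash
python3 - <<'E'
from h import *
cal=optics.get_calibration("wrist");print(manip.get_state()["position"].round(4))
for z in(.233,.235,.237):
    A=atz("wrist",(458.3,45.7),z,cal);B=atz("wrist",(435.7,169.3),z,cal);d=A-B
    M=(A+B)/2;print(z,A.round(4),B.round(4),np.linalg.norm(d).round(4),np.degrees(np.arctan2(d[1],d[0])).round(2),"mid",M.round(4))
a=np.radians(15.3);ey=np.array([-np.sin(a),np.cos(a)]);print("expected",(np.array([.512,-.1553])+ey*.108).round(4))
E
```

```text
[ 0.4022 -0.0172  0.1634]
0.233 [ 0.5034 -0.0512  0.233 ] [ 0.4669 -0.0606  0.233 ] 0.0377 14.4 mid [ 0.4852 -0.0559  0.233 ]
0.235 [ 0.5028 -0.0502  0.235 ] [ 0.467  -0.0593  0.235 ] 0.0369 14.4 mid [ 0.4849 -0.0547  0.235 ]
0.237 [ 0.5021 -0.0491  0.237 ] [ 0.4671 -0.0581  0.237 ] 0.0362 14.4 mid [ 0.4846 -0.0536  0.237 ]
expected [ 0.4835 -0.0511]
```

```bash
python3 - <<'E'
from h import *
go((.4186,-.0813,.160),15.1)
E
```

```text
turn(tool) [-0.01 -0.01  0.25] shift before turn [-0.12  6.61  0.34] after turn [-0.09  6.62  0.34]
```

servo_tool(increments=[[0,1.0,0.3,0,0,0.2,1],[-0.1,1.8,0,0,0,0,1],[0,1.8,0,0,0,0,1],[0,1.4,0,0,0,0,1],[0,0.6,0,0,0,0,1]])

```text
clock: 10.0
position: [0.4188, -0.0832, 0.1606]
ee_rot: [0.0, 0.991, 0.131, 0.0]
contact_force: [-0.4, 0.5, -2.9]
width: 0.0088
gripper_force: 97.7
```

servo_tool(increments=[[0,0,0,0,0,0,1],[0,0,0,0,0,0,1],[0,0,0,0,0,0,1],[0,0,0,0,0,0,1],[0,0,0,0,0,0,1]])

```text
clock: 10.5
position: [0.4177, -0.0812, 0.1606]
ee_rot: [0.0, 0.991, 0.132, 0.0]
contact_force: [-0.1, -0.6, -4.1]
width: 0.0089
gripper_force: 97.7
```

```bash
python3 - <<'E'
from h import *
s=manip.get_state();print(s["position"].round(4),s["contact_force"].round(2))
go((.4186,-.0813,.160),15.1)
im=optics.get_image("wrist");np.save("w7.npy",im);cal=optics.get_calibration("wrist")
h=cv2.cvtColor(im,cv2.COLOR_RGB2HSV)
m=((h[...,0]>6)&(h[...,0]<22)&(h[...,1]>90)&(h[...,2]>120)).astype(np.uint8);m[:,:200]=0;m[250:]=0
c=max(cv2.findContours(m,0,1)[0],key=cv2.contourArea);print(cv2.approxPolyDP(c,5,True)[:,0].tolist())
for v in (60,100,140): print(v,np.where(m[v])[0][[0,-1]] if m[v].any() else 0)
E
```

```text
[ 0.4177 -0.0812  0.1606] [-0.11 -0.61 -4.11]
turn(tool) [ 0.   -0.    0.04] shift before turn [0.09 0.03 0.06] after turn [0.09 0.03 0.06]
[[359, 21], [347, 189], [373, 187], [379, 143], [511, 143], [511, 76], [386, 76], [391, 20]]
60 [221 387]
100 [222 511]
140 [223 511]
```

The bar is centred under the tab, with the edge at column 221 against bar centre 260, about 11 mm. Now I feel upward.

servo_tool(increments=[[0.05,0,-0.5,0,0,0,1],[0,0,-0.3,0,0,0,1],[0,0,0,0,0,0,1],[0,0,0,0,0,0,1],[0,0,0,0,0,0,1]])

```text
clock: 11.05
position: [0.4182, -0.0815, 0.1685]
ee_rot: [-0.0, 0.991, 0.131, -0.0]
contact_force: [0.8, 0.3, -4.2]
width: 0.0087
gripper_force: 97.7
```

servo_tool(increments=[[0,0,-0.2,0,0,0,1],[0,0,0,0,0,0,1],[0,0,0,0,0,0,1],[0,0,0,0,0,0,1],[0,0,0,0,0,0,1]])

```text
clock: 11.55
position: [0.4183, -0.0815, 0.1705]
ee_rot: [0.0, 0.991, 0.131, -0.0]
contact_force: [-0.4, -0.6, -3.9]
width: 0.0084
gripper_force: 97.7
```

servo_tool(increments=[[0,0,-0.2,0,0,0,1],[0,0,0,0,0,0,1],[0,0,0,0,0,0,1],[0,0,0,0,0,0,1],[0,0,0,0,0,0,1]])

```text
clock: 12.05
position: [0.4182, -0.0815, 0.1725]
ee_rot: [0.0, 0.991, 0.131, -0.0]
contact_force: [-0.4, 0.5, -3.5]
width: 0.0086
gripper_force: 97.7
```

servo_tool(increments=[[0,0,-0.2,0,0,0,1],[0,0,0,0,0,0,1],[0,0,0,0,0,0,1],[0,0,0,0,0,0,1],[0,0,0,0,0,0,1]])

```text
clock: 12.55
position: [0.4182, -0.0815, 0.1745]
ee_rot: [0.0, 0.991, 0.131, -0.0]
contact_force: [0.4, 0.1, -3.4]
width: 0.0089
gripper_force: 97.6
```

servo_tool(increments=[[0,0,-0.2,0,0,0,1],[0,0,0,0,0,0,1],[0,0,0,0,0,0,1],[0,0,0,0,0,0,1],[0,0,0,0,0,0,1]])

```text
clock: 13.05
position: [0.418, -0.0813, 0.1763]
ee_rot: [-0.0, 0.991, 0.131, -0.0]
contact_force: [-0.2, 1.8, -5.5]
width: 0.0087
gripper_force: 97.4
```

servo_tool(increments=[[0,0,-0.3,0,0,0,1],[0,0,-0.3,0,0,0,1],[0,0,-0.3,0,0,0,1],[0,0,-0.2,0,0,0,1],[0,0,0,0,0,0,1]])

```text
clock: 13.55
position: [0.419, -0.0819, 0.1882]
ee_rot: [0.001, 0.991, 0.131, 0.001]
contact_force: [1.1, -0.4, -6.5]
width: 0.0085
gripper_force: 98.5
```

servo_tool(increments=[[0,0,0,0,0,0,1],[0,0,0,0,0,0,1],[0,0,0,0,0,0,1],[0,0,0,0,0,0,1],[0,0,0,0,0,0,1]])

```text
clock: 14.05
position: [0.4182, -0.0815, 0.1874]
ee_rot: [0.0, 0.991, 0.131, -0.0]
contact_force: [0.3, 0.4, -4.7]
width: 0.0084
gripper_force: 99.0
```

```bash
python3 - <<'E'
from h import *
s=manip.get_state();print(s["position"].round(4),s["contact_force"].round(2),s["moment"].round(3))
im=optics.get_image("wrist");sc=optics.get_image("scene");np.save("w8.npy",im)
save(np.hstack([cv2.resize(im,(400,300)),cv2.resize(sc[130:220,180:300],(400,300),interpolation=cv2.INTER_CUBIC)]),"w8.png")
h=cv2.cvtColor(im,cv2.COLOR_RGB2HSV)
m=((h[...,0]>6)&(h[...,0]<22)&(h[...,1]>90)&(h[...,2]>120)).astype(np.uint8);m[:,:200]=0;m[250:]=0
for v in (60,100,140): print(v,np.where(m[v])[0][[0,-1]])
u=np.where(m[:,240])[0];print("rows",u[0],u[-1])
E
```

```text
[ 0.4182 -0.0815  0.1874] [ 0.3   0.44 -4.72] [-0.038  0.486 -0.016]
60 [215 364]
100 [217 497]
140 [218 356]
rows 53 164
```

The flap is raised: contact came at TCP z≈0.175, the vertical load rose by about 1.5 N, and the tab is centred in rows 53–164. Now I slide along the peg.

servo_tool(increments=[[0,0.4,0,0,0,0,1],[0,0.5,0,0,0,0,1],[0,0.5,0,0,0,0,1],[0,0.4,0,0,0,0,1],[0,0,0,0,0,0,1]])

```text
clock: 14.65
position: [0.4234, -0.1, 0.1875]
ee_rot: [0.001, 0.991, 0.131, 0.0]
contact_force: [0.5, 0.1, -6.2]
width: 0.0086
gripper_force: 99.0
```

servo_tool(increments=[[0,0.5,0,0,0,0,1],[0,0.5,0,0,0,0,1],[0,0.5,0,0,0,0,1],[0,0.5,0,0,0,0,1],[0,0.5,0,0,0,0,1]])

```text
clock: 15.15
position: [0.4299, -0.1237, 0.1879]
ee_rot: [0.0, 0.991, 0.131, 0.0]
contact_force: [0.4, -0.6, -3.0]
width: 0.0087
gripper_force: 100.5
```

servo_tool(increments=[[0,0.4,0,0,0,0,1],[0,0,0,0,0,0,1],[0,0,0,0,0,0,1],[0,0,0,0,0,0,1],[0,0,0,0,0,0,1]])

```text
clock: 15.65
position: [0.4304, -0.1267, 0.1875]
ee_rot: [-0.0, 0.991, 0.131, -0.0]
contact_force: [0.2, 0.2, -3.1]
width: 0.0084
gripper_force: 100.5
```

```bash
python3 - <<'E'
from h import *
s=manip.get_state();p=s["position"];print(p.round(4),s["contact_force"].round(2),s["moment"].round(3))
a=np.radians(15.1);ey=np.array([-np.sin(a),np.cos(a)]);print("slid",((p[:2]-[.4182,-.0815])@ey).round(4))
im=optics.get_image("wrist");np.save("w9.npy",im);sc=optics.get_image("scene");np.save("s9.npy",sc)
cal=optics.get_calibration("wrist")
h=cv2.cvtColor(im,cv2.COLOR_RGB2HSV)
m=((h[...,0]>6)&(h[...,0]<22)&(h[...,1]>90)&(h[...,2]>120)).astype(np.uint8);m[260:]=0
for v in (60,80,100,120,140,160):
    x=np.where(m[v])[0]; g=np.split(x,np.where(np.diff(x)>2)[0]+1); print(v,[(int(q[0]),int(q[-1])) for q in g if len(q)>3])
h=cv2.cvtColor(sc,cv2.COLOR_RGB2HSV);mo=((h[...,0]>6)&(h[...,0]<20)&(h[...,1]>170)&(h[...,2]>110)).astype(np.uint8)
k,l,st,c=cv2.connectedComponentsWithStats(mo); print([st[i].tolist() for i in range(1,k) if st[i][4]>30 and 130<st[i][1]<180])
o=np.array([.4837,-.0525])-ey*.108;ex=np.array([np.cos(a),np.sin(a)])
for yy in(.108,.07):
  for sx in (.018,-.018): print(yy,sx,proj("wrist",np.append(o+ey*yy+ex*sx,.239),cal).round(0),proj("scene",np.append(o+ey*yy+ex*sx,.239)).round(0))
E
```

```text
[ 0.4304 -0.1267  0.1875] [ 0.23  0.23 -3.12] [-0.058  0.252  0.048]
slid -0.0468
60 [(102, 190)]
80 [(104, 191)]
100 [(106, 338)]
120 [(109, 337)]
140 [(112, 194)]
160 [(175, 196), (503, 511)]
[[210, 149, 29, 14, 163]]
0.108 0.018 [99. 56.] [238. 161.]
0.108 -0.018 [113. 156.] [238. 154.]
0.07 0.018 [205.  56.] [225. 162.]
0.07 -0.018 [210. 156.] [225. 154.]
```

The flap is shut again: its edge is back at the predicted shut position, and the force has dropped to the frame's weight. Next I check lateral centring on the peg before lowering.

```bash
python3 - <<'E'
from h import *
s=manip.get_state();p=s["position"];cal=optics.get_calibration("wrist");im=np.load("w9.npy")
h=cv2.cvtColor(im,cv2.COLOR_RGB2HSV)
m=((h[...,0]>6)&(h[...,0]<22)&(h[...,1]>90)&(h[...,2]>120)).astype(np.uint8);m[260:]=0
a=np.radians(15.1);u=np.array([np.cos(a),np.sin(a)])
E=p[:2]+.0703*u
for c in(125,145,160):
    r=np.where(m[:,c])[0];A=atz("wrist",(c,r[0]-.5),.239,cal);B=atz("wrist",(c,r[-1]+.5),.239,cal);M=(A+B)/2
    print(c,r[0],r[-1],"w",np.linalg.norm(A-B).round(4),"peg minus eye along frame x (mm)",(((M[:2]-E)@u)*1000).round(2))
for c in(250,280,310):
    r=np.where(m[:,c])[0]; print(c,r[:1],r[-1:])
mb=(h[...,0]>100)&(h[...,0]<130)&(h[...,1]>80)&(h[...,2]>40)
print([(v,int(mb[v,225:290].sum())) for v in range(40,172,3)])
E
```

```text
125 60 157 w 0.0357 peg minus eye along frame x (mm) -0.46
145 60 157 w 0.0356 peg minus eye along frame x (mm) -0.47
160 61 156 w 0.0349 peg minus eye along frame x (mm) -0.44
250 [88] [134]
280 [87] [134]
310 [87] [135]
[(40, 23), (43, 23), (46, 23), (49, 30), (52, 30), (55, 30), (58, 30), (61, 30), (64, 30), (67, 30), (70, 30), (73, 29), (76, 29), (79, 30), (82, 29), (85, 29), (88, 0), (91, 0), (94, 0), (97, 0), (100, 0), (103, 0), (106, 0), (109, 0), (112, 0), (115, 0), (118, 0), (121, 0), (124, 0), (127, 0), (130, 0), (133, 0), (136, 29), (139, 28), (142, 28), (145, 28), (148, 28), (151, 27), (154, 28), (157, 28), (160, 28), (163, 28), (166, 20), (169, 20)]
```

Lateral centring is within 0.5 mm. I lower until the bar rests on the peg.

servo_tool(increments=[[0,0,0.2,0,0,0,1],[0,0,0.2,0,0,0,1],[0,0,0.05,0,0,0,1],[0,0,0,0,0,0,1],[0,0,0,0,0,0,1]])

```text
clock: 16.25
position: [0.4306, -0.1269, 0.183]
ee_rot: [0.0, 0.991, 0.131, 0.0]
contact_force: [0.4, -0.1, -2.9]
width: 0.0089
gripper_force: 100.4
```

servo_tool(increments=[[0,0,0.1,0,0,0,1],[0,0,0,0,0,0,1],[0,0,0,0,0,0,1],[0,0,0,0,0,0,1],[0,0,0,0,0,0,1]])

```text
clock: 16.75
position: [0.4306, -0.1269, 0.1821]
ee_rot: [0.0, 0.991, 0.131, 0.0]
contact_force: [-0.0, -0.9, -3.6]
width: 0.0085
gripper_force: 100.4
```

servo_tool(increments=[[0,0,0.1,0,0,0,1],[0,0,0,0,0,0,1],[0,0,0,0,0,0,1],[0,0,0,0,0,0,1],[0,0,0,0,0,0,1]])

```text
clock: 17.25
position: [0.4305, -0.1269, 0.181]
ee_rot: [0.0, 0.991, 0.131, 0.0]
contact_force: [0.0, 0.9, -3.5]
width: 0.0086
gripper_force: 100.4
```

servo_tool(increments=[[0,0,0.1,0,0,0,1],[0,0,0,0,0,0,1],[0,0,0,0,0,0,1],[0,0,0,0,0,0,1],[0,0,0,0,0,0,1]])

```text
clock: 17.75
position: [0.4307, -0.1269, 0.1802]
ee_rot: [0.0, 0.991, 0.131, 0.0]
contact_force: [-0.2, -0.2, -0.8]
width: 0.0087
gripper_force: 100.8
```

servo_tool(increments=[[0,0,0.1,0,0,0,1],[0,0,0,0,0,0,1],[0,0,0,0,0,0,1],[0,0,0,0,0,0,1],[0,0,0,0,0,0,1]])

```text
clock: 18.25
position: [0.4308, -0.127, 0.1796]
ee_rot: [0.0, 0.991, 0.131, 0.0]
contact_force: [-2.3, 0.4, 5.4]
width: 0.0085
gripper_force: 101.5
```

servo_tool(increments=[[0,0,-0.06,0,0,0,1],[0,0,0,0,0,0,1],[0,0,0,0,0,0,1],[0,0,0,0,0,0,1],[0,0,0,0,0,0,1]], squeeze=20)

```text
clock: 18.75
position: [0.4308, -0.127, 0.1797]
ee_rot: [0.0, 0.991, 0.131, 0.0]
contact_force: [-1.1, 0.0, 2.9]
width: 0.0087
gripper_force: 101.5
```

servo_tool(increments=[[0,0,0,0,0,0,0],[0,0,0,0,0,0,0],[0,0,0,0,0,0,0],[0,0,0,0,0,0,0],[0,0,0,0,0,0,0]])

```text
clock: 19.25
position: [0.4305, -0.1268, 0.1794]
ee_rot: [-0.0, 0.991, 0.131, -0.0]
contact_force: [0.6, -0.1, -0.3]
width: 0.043
gripper_force: 0.0
```

servo_tool(increments=[[0,0,-0.5,0,0,0,0],[0,0,-1,0,0,0,0],[0,0,-2,0,0,0,0],[0,0,-3,0,0,0,0],[0,0,-3,0,0,0,0]])

```text
clock: 19.75
position: [0.4304, -0.1268, 0.2764]
ee_rot: [0.0, 0.991, 0.131, 0.0]
contact_force: [0.8, -1.2, -0.4]
width: 0.043
gripper_force: 0.0
```

servo_tool(increments=[[0,0,-2,0,0,0,0],[0,0,0,0,0,0,0],[0,0,0,0,0,0,0],[0,0,0,0,0,0,0],[0,0,0,0,0,0,0]])

```text
clock: 20.25
position: [0.4299, -0.1265, 0.2934]
ee_rot: [-0.001, 0.991, 0.131, -0.001]
contact_force: [-0.9, 0.8, 0.0]
width: 0.0427
gripper_force: 0.0
```

```bash
python3 - <<'E'
from h import *
s=manip.get_state();p=s["position"];print(p.round(4),s["contact_force"].round(2))
a=np.radians(15.1);u=np.array([np.cos(a),np.sin(a)]);n=np.array([-u[1],u[0]])
E=np.array([.4306,-.1269])+.0703*u; zt=.1802+.0588
for k in range(2):
    cal=optics.get_calibration("wrist");im=optics.get_image("wrist")
    h=cv2.cvtColor(im,cv2.COLOR_RGB2HSV)
    mb=(h[...,0]>100)&(h[...,0]<130)&(h[...,1]>80)&(h[...,2]>60)
    m=((h[...,0]>6)&(h[...,0]<22)&(h[...,1]>90)&(h[...,2]>120))
    for nm,x in(("ear-",-.072),("bar-",-.015),("bar+",.015),("ear+",.072)):
        q=proj("wrist",np.append(E+u*x,zt),cal);v=int(round(q[1]))
        if 0<=v<384:
            c=np.where(mb[v,max(0,int(q[0])-25):int(q[0])+25])[0]+max(0,int(q[0])-25); print(nm,q.round(1),(c.min(),c.max()) if len(c) else None)
    o=np.array([.4837,-.0525])-n*.108
    for sx in(.01,-.01):
        q=proj("wrist",np.append(o+n*.108+u*sx,.239),cal);v=int(round(q[1]));c=np.where(m[v])[0];print("tab",q.round(1),c[:1],c[-1:])
sc=optics.get_image("scene");h=cv2.cvtColor(sc,cv2.COLOR_RGB2HSV);mo=((h[...,0]>6)&(h[...,0]<20)&(h[...,1]>170)&(h[...,2]>110)).astype(np.uint8)
k,l,st,c=cv2.connectedComponentsWithStats(mo); print([st[i].tolist() for i in range(1,k) if st[i][4]>30 and 130<st[i][1]<180])
E
```

```text
[ 0.4299 -0.1265  0.2934] [-0.91  0.81  0.02]
ear- [260.9 203.2] (np.int64(258), np.int64(265))
bar- [260.9 129.1] (np.int64(254), np.int64(268))
bar+ [260.9  85.5] (np.int64(254), np.int64(268))
tab [178.9  92.5] [179] [228]
tab [181.1 121.6] [181] [229]
ear- [260.8 203.3] (np.int64(257), np.int64(265))
bar- [260.8 129.2] (np.int64(254), np.int64(268))
bar+ [260.8  85.6] (np.int64(254), np.int64(268))
tab [178.9  92.7] [179] [228]
tab [181.  121.8] [181] [229]
[[210, 149, 29, 14, 160]]
```

The frame hangs level in place and the flap is shut. I back away further, let it settle and check for motion.

servo_tool(increments=[[0,0,-2,0,0,0,0],[0,0,-2,0,0,0,0],[0,0,0,0,0,0,0],[0,0,0,0,0,0,0],[0,0,0,0,0,0,0]])

```text
clock: 20.9
position: [0.43, -0.1266, 0.3334]
ee_rot: [-0.001, 0.991, 0.131, -0.001]
contact_force: [0.3, 0.2, -0.1]
width: 0.0425
gripper_force: 0.0
```

servo_tool(increments=[[0,0,0,0,0,0,0],[0,0,0,0,0,0,0],[0,0,0,0,0,0,0],[0,0,0,0,0,0,0],[0,0,0,0,0,0,0]])

```text
clock: 21.4
position: [0.4305, -0.1268, 0.3346]
ee_rot: [0.0, 0.991, 0.131, -0.0]
contact_force: [-0.4, -0.5, -0.6]
width: 0.043
gripper_force: 0.0
```

servo_tool(increments=[[0,0,0,0,0,0,0],[0,0,0,0,0,0,0],[0,0,0,0,0,0,0],[0,0,0,0,0,0,0],[0,0,0,0,0,0,0]])

```text
clock: 21.9
position: [0.4305, -0.1269, 0.3346]
ee_rot: [0.0, 0.991, 0.131, 0.0]
contact_force: [-0.1, 0.1, 0.0]
width: 0.0426
gripper_force: 0.0
```

```bash
python3 - <<'E'
from h import *
A=[]
for k in range(6):
    A.append(optics.get_image("scene").astype(int)[120:230,190:300])
print([int((abs(A[i]-A[0]).max(2)>40).sum()) for i in range(6)])
h=cv2.cvtColor(A[-1].astype(np.uint8),cv2.COLOR_RGB2HSV);mo=((h[...,0]>6)&(h[...,0]<20)&(h[...,1]>170)&(h[...,2]>110)).astype(np.uint8)
k,l,st,c=cv2.connectedComponentsWithStats(mo); print([st[i].tolist() for i in range(1,k) if st[i][4]>30])
mb=(h[...,0]>105)&(h[...,0]<128)&(h[...,1]>150)&(h[...,2]>40);k,l,st,c=cv2.connectedComponentsWithStats(mb.astype(np.uint8));print([st[i].tolist() for i in range(1,k) if st[i][4]>15])
print("sign", manip.sign_off() if max(int((abs(a-A[0]).max(2)>40).sum()) for a in A)<15 else "moving")
E
```

```text
[0, 0, 0, 0, 0, 0]
[[20, 29, 29, 14, 158], [0, 98, 16, 11, 95], [17, 104, 12, 6, 71]]
[[97, 17, 13, 52, 400], [27, 22, 3, 8, 19], [26, 36, 7, 35, 133]]
the job is handed in; nothing more can be done
sign None
```

The blue frame hangs still on the smaller grey stand's peg with the flap shut behind it and the gripper clear; I handed the job in at about 22 s.

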